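# Wedge the piston tight in the V-block fixture

### The job

Set the wooden wedge, thin end first, into the mouth of the slot between the fixture's fence and its sliding jaw, and let go of it. Then pick up the hammer and tap the wedge's thick end, drawing back between taps, until a further tap no longer moves it and the jaw holds the piston tight and upright against the V block; drive it with the hammer, not with the fingers. Finally lay the hammer flat on the bench again, clear of the fixture and the wedge.

Things in the scene. Friction and masses are not known exactly. Their poses are not given: they have to be found in the camera images.
- fixture: Steel wedge-clamp fixture fixed to the bench: plate 220 (x) x 130 (y) x 8 mm, origin at the centre of its underside. From -x to +x: fence, wedge slot, sliding jaw (both 36 mm above the plate, bolt heads 8 mm more), piston, V block. Its +y is the way the wedge is driven. A tongue of the plate, 50 mm wide (x -95 to -45), runs out from under the slot to y = -140 mm to carry the wedge.
- mouth (a point): Middle of the slot's mouth with the jaw back: x -72.5, y -55, z 26 mm in the fixture's frame (z: half-way up a wedge lying on the plate). Axes as the fixture. The slot runs 110 mm to +y, fence face at -x, jaw face at +x; with the jaw back it is 23 mm wide at the mouth and narrows 1 mm per 8 mm of depth, the taper of the wedge.
- jaw: Sliding jaw of the fixture, pushed by the wedge along the fixture's +x against the piston, about 5 mm from fully back to clamping; it slides with 1.5 N of friction. Its origin coincides with the fixture's origin when it is fully back.
- piston: Aluminium engine piston, 80 mm diameter, 61 mm high, loose, standing upright on the plate between jaw and V block with a few mm of play; origin at the centre of its underside. Pressed into the V by the jaw it sits at x = +4.5, y = 0 mm in the fixture's frame.
- wedge: Light beech wedge, symmetric, flat, z up, 0.12 kg: 160 mm long (y), 36 high, 14 thick (x) at the thin end y = +80 mm, 34 at the thick end y = -80 mm; origin mid-underside. Goes freely about 70 mm into the slot; tight at about 110 to 135 mm. Driving takes a few N while the jaw slides, then rises steeply; 15 to 25 N is tight. It locks by friction.
- wedge_mid (a point): Centre of the wedge, 80 mm from each end, half-way up (18 mm). Axes as the wedge.
- hammer: Hammer, 0.62 kg, 287 mm long (x), lying flat, 27 mm thick: wooden handle to -x, up to 34 mm wide (y); steel head at x = 113 to 140 mm, 104 mm long along y, striking ends at y = +52 and -52 mm (either serves); origin mid-length on the underside. The bench's front edge is at about world x = 0.32 m.
- hammer_grip (a point): Point on the handle's axis near the head, at x = 75 mm, half-way up (13.5 mm), 51.5 mm from the middle of the head. Axes as the hammer.
Not all that is in view belongs to the job. What is meant by the piston is not green, and is the larger of those in its own colour.

How it is judged:
By the outcome, as a careful person would: the job done as asked, in the order asked, and still so for the second after the job is handed in, with the robot touching nothing.
It also fails if it takes over 64 s, if anything falls off the work surface, if the arm or the gripper's body presses on something with over 40 N, if the wrist force passes 120 N, or if a joint passes its speed limit or range.

### The arm

A 6-joint arm with a two-finger parallel gripper is mounted at the origin on a cart in front of the work surface, level with it; the furniture and walls round the work are solid. World frame = base frame: x ahead of the robot, y to its left, z up, the work surface at z = 0. Lengths are in mm, angles in rad, forces in N, time in s.
With the tool pointing down it reaches from about 350 to 875 mm from the base axis. Payload 4.2 kg.
Tool frame: the origin (TCP) lies midway between the tips of the shut fingers; the grasp point (between the pads) lies 19 mm behind it; z points along the fingers, y is the line along which they close (so a half turn about z gives the same grasp; the last joint's range is limited). The gripper opens to 85 mm and grips with 20 to 120 N. Pads are 22 mm wide; open, the fingers measure 114 mm over their backs; the gripper's body (76 mm by 85 mm) begins 54 mm behind the grasp point. The pads swing forward as they close: fully open they stand 13 mm farther back than shut.
Start: joints at [1.53, 0.385, 0.008, 0, -1.194, -0.259], TCP at [184.548, 597.111, 231.312] pointing down, gripper open.
Joint ranges: [-3.14, 3.14], [-1.21, 2.06], [-1.07, 1.41], [-3.16, 2.05], [-2.99, -0.16], [-3.1, 3.1]. Speed limits (rad/s): [2.79, 2.79, 3.14, 3.14, 3.14, 3.14].

### API

Orientations are given as a unit quaternion [x, y, z, w].
In Python, from bench import arm, eyes, nets gives the robot as it stands.
- The arm moves only by the tool apply_moves, never from a script. Its arguments are lists of equal length, an entry for each row: "delta_rot": the turn, a rotation vector about the tool's x, y, z as a fraction of full scale, a list of three; "xyz": the shift along the tool's x, y, z as a fraction of full scale, a list of three; "hand": the gripper command: -1 is fully open, 1 is shut, values between are in proportion. In form: {"delta_rot": [[ax, ay, az], ...], "xyz": [[dx, dy, dz], ...], "hand": [hand, ...]}. A call has 1 to 20 rows; each row shifts and turns the commanded pose from where the row before left it, along the tool's axes as they then stand; what a row does not reach is not made up. Full scale, the value 1, is 0.025 m for a shift and 6 degrees for a turn. A row lasts 1/12 s, in which the tool goes at most 41.7 mm and 7.16 degrees, less where a joint would pass 70% of its speed; a pose out of reach is approached as far as the arm can. A call with a number of a shift or a turn outside -1 to 1 is refused whole. A call with a gripper value outside its range is refused whole. The fingers move at their own pace and stop on an object; the grip force is fixed at half the most. Time passes only in rows, so rows that do not move let the fingers close. It gives the time, the measured TCP pose, the force, the opening and the grip force at its end, in the units of the state.
- arm.read_state(): the state, without advancing time (a new reading comes with each control period).
- eyes.get_image(name): name is "scene" or "top" or "wrist"; returns a dict with "frame" (480x640x3 uint8, red, green, blue), "range_z" (480x640 float32, mm along the optical axis (not along the pixel's ray), 0 where there is no reading), "camera_matrix" (3x3 intrinsics, pixels), "R" (3x3) and "t" (3): a world point X has camera coordinates R X + t; the wrist camera has in their place "hand_eye" (4x4, takes a point from camera to tool coordinates, whose origin is the TCP and whose axes are the flange's). Camera axes: x right, y down, z forward; pixel columns grow to the right and rows downward; lengths in mm; the calibration is good to about 2 mm. A picture is of the moment at which its call begins: read the wrist's pose just before it.
- arm.job_done(): hands the job in; it is judged then, once.
Trained networks look in a picture, given as the dict that the camera call returned (one of the last four; its "shot" number tells which), for a name from the list of things; names that differ only in an ending like _2 or _b are one class to them, and where a whole thing is asked for, a point or a joint stands for the part that bears it (a point fixed in the world has none). Each returns a list of dicts, best first, with "score" (0 to 1); they miss things now and then, are a little off and sometimes report something else, mostly with a low value. They report only what shows in the picture. A call takes as long as a camera call. They do not tell look-alikes from the thing itself.
- nets.look_for(name, picture): "bbox" ([left, top, right, bottom] in pixels, round what is visible of it).
- nets.masks_of(name, picture): "region" (480x640 bool, what is visible of it) and "bbox" ([left, top, right, bottom] in pixels, round what is visible of it).
The state is a dict: "clock": time; "joints": joint angles; "joint_vel": joint speeds; "joint_efforts": joint torques, N m; "position": TCP position; "ee_rot": TCP orientation; "contact_force": force on the tool from outside, world axes, zero at the start; "wrist_torque": the same for the moment, N m; "gripper_width": finger opening in mm; "grasp_force": force on a finger pad.
Only numpy, scipy, OpenCV 4.12 (cv2) and the standard library are available. Lean on these libraries where they do the work, as an engineer would, in place of code of your own. Each camera call takes 0.05 s, during which the arm holds its last target. There are 200 camera calls.

## Working session

There is one attempt and no reset: what is moved stays moved. The work goes in short steps, Python scripts to look and compute and a tool call to move; the robot and the scene stay as the last step left them, time stands still between calls to the robot, and variables do not carry over. Pictures are saved under pics/ and viewed, at most 10 in all, crops included, and the job is handed in when it is done.

Besides the shell and the picture viewer there is one more tool, called after "Call:" as name(argument=value, ...) on one line, values as JSON. apply_moves: Moves the arm, as the interface text tells. Its arguments: {"type":"object","properties":{"delta_rot":{"type":"array"},"xyz":{"type":"array"},"hand":{"type":"array"}},"required":["delta_rot","xyz","hand"]}

```bash
mkdir -p pics; ls
cat > h.py <<'E'
import numpy as np, cv2
from bench import arm, eyes, nets
from scipy.spatial.transform import Rotation as Rn
def cloud(p):
    K=p["camera_matrix"]; z=p["range_z"].astype(float)
    v,u=np.mgrid[:480,:640]
    c=np.stack([(u-K[0,2])/K[0,0]*z,(v-K[1,2])/K[1,1]*z,z],-1)
    w=(c-np.array(p["t"]).ravel())@np.array(p["R"])
    w[z==0]=np.nan
    return w
def proj(p,X):
    c=np.asarray(X)@np.array(p["R"]).T+np.array(p["t"]).ravel()
    q=c@np.array(p["camera_matrix"]).T
    return q[...,:2]/q[...,2:]
E
python3 - <<'E'
from h import *
s=arm.read_state(); print(s)
for n in("top","scene"):
    p=eyes.get_image(n); cv2.imwrite(f"pics/{n}0.png",p["frame"][...,::-1])
    W=cloud(p); print(n,np.array(p["R"]).round(3).tolist(),p["t"])
    for k in("fixture","jaw","piston","wedge","hammer"):
        for r in nets.masks_of(k,p):
            m=r["region"]&np.isfinite(W[...,0])
            print(n,k,round(r["score"],2),np.round(r["bbox"]).tolist(),np.nanmedian(W[m],0).round(0) if m.any() else None, m.sum())
E
```

```text
pics
{'clock': 0.0, 'joints': array([ 1.52959539e+00,  3.85616008e-01,  6.60330687e-03, -5.13502236e-04,
       -1.19398300e+00, -2.58615944e-01]), 'joint_vel': array([ 0.00112416,  0.00157529, -0.00113537,  0.0013277 ,  0.00127931,
        0.00150873]), 'joint_efforts': array([ 4.20425977e-04, -3.92293060e+01,  1.88402778e+01,  4.18613210e+00,
       -4.64683020e-03,  7.29933021e-06]), 'position': array([184.38649075, 596.56726788, 230.17472505]), 'ee_rot': array([ 9.88769977e-01, -1.49441181e-01, -1.17916639e-04,  1.11908356e-03]), 'contact_force': array([-0.50379581, -0.7799438 ,  0.5342202 ]), 'wrist_torque': array([-0.01348883, -0.02562951,  0.00802474]), 'grasp_force': 0.0, 'gripper_width': 85.43237390852237}
top [[0.029, -1.0, 0.0], [-0.999, -0.029, -0.035], [0.035, 0.001, -0.999]] [-73.61725598 521.13508638 930.73592934]
top fixture 0.84 [316.0, 171.0, 416.0, 281.0] [ 523. -127.   12.] 5996
top piston 0.89 [268.0, 217.0, 299.0, 242.0] [542.  28.  45.] 683
top piston 0.72 [334.0, 200.0, 378.0, 246.0] [ 564. -119.   69.] 1441
top piston 0.6 [222.0, 177.0, 268.0, 218.0] [610.  98.  61.] 1482
top piston 0.3 [323.0, 240.0, 378.0, 256.0] [ 512. -108.   46.] 617
top wedge 0.75 [448.0, 234.0, 486.0, 317.0] [ 472. -350.   37.] 1237
top hammer 0.76 [130.0, 187.0, 185.0, 323.0] [508. 293.  23.] 2412
scene [[0.899, -0.438, -0.01], [-0.345, -0.693, -0.633], [0.27, 0.572, -0.774]] [-499.50674204  192.66497324 1086.46672935]
scene fixture 0.77 [292.0, 238.0, 401.0, 335.0] [ 504. -158.   19.] 4140
scene piston 0.91 [306.0, 175.0, 343.0, 216.0] [604.  85.  59.] 1097
scene piston 0.74 [295.0, 210.0, 321.0, 244.0] [536.  18.  43.] 652
scene piston 0.64 [327.0, 241.0, 364.0, 285.0] [ 557. -133.   68.] 1347
scene piston 0.38 [199.0, 142.0, 301.0, 188.0] [493. 290.  22.] 1177
scene wedge 0.88 [324.0, 340.0, 390.0, 412.0] [ 465. -358.   36.] 1416
scene hammer 0.65 [196.0, 141.0, 302.0, 188.0] [495. 290.  21.] 1236
```

Run:
```python
import cv2
a=cv2.imread("pics/top0.png")[150:340,110:510]; cv2.imwrite("pics/top0c.png",cv2.resize(a,(800,380),interpolation=cv2.INTER_CUBIC))
```

```text
(no output)
```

View pics/top0c.png

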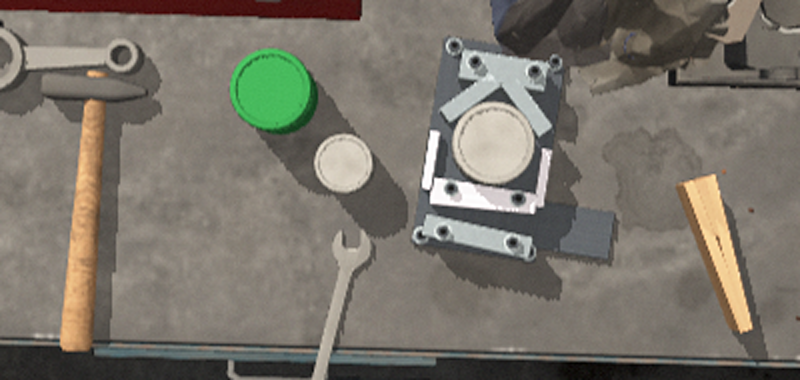

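View pics/scene0.png

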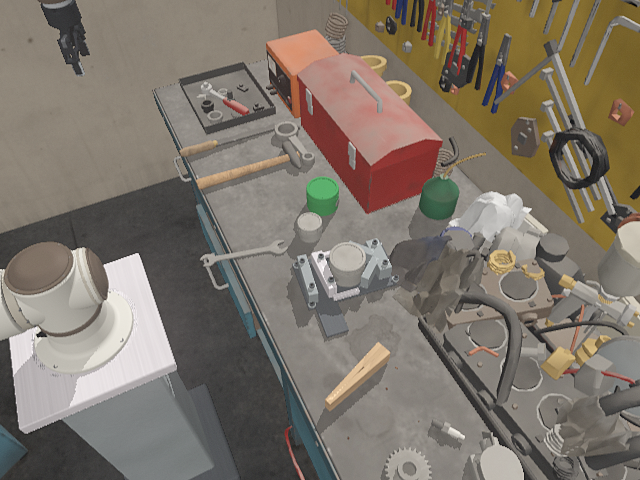

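The top crop shows three round parts: a green cup at (272,90), a small bare one at (343,163) and a larger bare one at (493,143). The larger bare one is not green, is the larger of its colour and stands in the fixture, so it is the piston. The wedge lies at (715,255) with its thin end toward the robot. The hammer lies at (85,210) with its head at the far end. Next I measure the poses.

Run:
```python
from h import *
p=eyes.get_image("top"); W=cloud(p)
print("hand_eye",np.array(eyes.get_image("wrist")["hand_eye"]).round(3).tolist(), p["camera_matrix"][0,0])
def rect(P):
    r=cv2.minAreaRect(P[:,:2].astype(np.float32)); return np.round(r[0],1),np.round(r[1],1),round(r[2],1)
m=nets.masks_of("wedge",p)[0]["region"]; P=W[m&(W[...,2]>28)]; print("wedge",rect(P),np.median(P[:,2]))
c=P[:,:2].mean(0);u=np.linalg.svd(P[:,:2]-c)[2][0] if len(P)<3000 else 0
if u[0]>0:u=-u
print(c,u,np.degrees(np.arctan2(u[1],u[0])), np.percentile((P[:,:2]-c)@u,[0.2,99.8]))
m=nets.masks_of("hammer",p)[0]["region"]; P=W[m&(W[...,2]>6)]; print("hammer",rect(P))
H=P[P[:,0]<P[:,0].max()-60]; print("handle",rect(H)); H=P[P[:,0]>P[:,0].max()-28]; print("head",rect(H),np.median(H[:,2]))
B=(W[...,0]>380)&(W[...,0]<680)&(W[...,1]>-330)&(W[...,1]<-30)
for lo,hi in((3,14),(38,49)):
    k=(B&(W[...,2]>lo)&(W[...,2]<hi)).astype(np.uint8)
    n,l,st,ce=cv2.connectedComponentsWithStats(k)
    for i in range(1,n):
        if st[i,4]>60: P=W[l==i]; print(lo,st[i].tolist(),rect(P),round(np.median(P[:,2]),1))
print("plane z",np.nanmedian(W[250:330,400:440,2]))
```

```text
hand_eye [[0.0, -0.964, -0.264, 67.331], [1.0, 0.0, 0.001, -0.466], [-0.0, -0.264, 0.964, -143.602], [0.0, 0.0, 0.0, 1.0]] 451.4893254062142
wedge (array([ 461.9, -356.6]), array([159.5,  33. ]), 20.0) 37.343868868097644
[ 469.89872353 -351.18322352] [-0.94902213 -0.31520945] -161.6265415393198 [-69.75930355  88.94268366]
hammer (array([489.3, 311.9]), array([101.6, 282.9]), 80.1)
handle (array([456.8, 296.2]), array([ 31. , 224.2]), 88.5)
head (array([614.7, 289.6]), array([101.5,  27.8]), 89.7) 25.50200218802972
3 [323, 168, 38, 74, 782] (array([602.1, -85.4]), array([ 66.5, 159.5]), 81.1) 9.2
3 [359, 175, 38, 71, 564] (array([ 590.1, -174.4]), array([ 43.4, 155. ]), 72.3) 9.3
3 [398, 181, 15, 10, 74] (array([ 645.1, -223.2]), array([17.5, 28.9]), 6.9) 10.6
3 [314, 241, 110, 45, 1775] (array([ 476.4, -152.2]), array([225.7,  78.3]), 85.0) 9.3
38 [423, 167, 38, 25, 221] (array([ 653.6, -292.1]), array([84.8, 24.3]), 60.6) 43.5
38 [330, 174, 56, 44, 949] (array([ 617.7, -126. ]), array([112. ,  74.7]), 82.6) 46.9
38 [325, 239, 53, 17, 533] (array([ 513.8, -112.4]), array([105.4,  27.4]), 86.2) 45.9
38 [321, 257, 56, 22, 527] (array([ 472.3, -107.3]), array([109.6,  21.9]), 78.9) 45.6
plane z 1.8908134449157885
```

Call:
apply_moves(xyz=[[0.56,0.82,-0.1],[0.56,0.82,-0.1],[0.56,0.82,-0.1],[0.56,0.82,-0.1],[0.56,0.82,-0.1],[0.56,0.82,-0.1],[0.56,0.82,-0.1],[0.56,0.82,-0.1],[0.56,0.82,-0.1],[0.56,0.82,-0.1],[0.56,0.82,-0.1],[0.56,0.82,-0.1],[0.56,0.82,-0.1],[0.56,0.82,-0.1],[0.56,0.82,-0.1],[0.56,0.82,-0.1],[0.56,0.82,-0.1],[0.56,0.82,-0.1],[0.56,0.82,-0.1],[0.56,0.82,-0.1]], delta_rot=[[0,0,0],[0,0,0],[0,0,0],[0,0,0],[0,0,0],[0,0,0],[0,0,0],[0,0,0],[0,0,0],[0,0,0],[0,0,0],[0,0,0],[0,0,0],[0,0,0],[0,0,0],[0,0,0],[0,0,0],[0,0,0],[0,0,0],[0,0,0]], hand=[-1,-1,-1,-1,-1,-1,-1,-1,-1,-1,-1,-1,-1,-1,-1,-1,-1,-1,-1,-1])

```text
clock: 2.47
position: [331.0, 121.5, 281.8]
ee_rot: [0.989, -0.149, 0.0, -0.0]
contact_force: [-0.6, 0.1, -0.1]
gripper_width: 85.5
grasp_force: 0.0
```

Call:
apply_moves(xyz=[[0.96,0.74,0],[0.96,0.74,0],[0.96,0.74,0],[0.96,0.74,0],[0.96,0.74,0],[0.96,0.74,0],[0.96,0.74,0],[0.96,0.74,0],[0.96,0.74,0],[0.96,0.74,0],[0.96,0.74,0],[0.96,0.74,0],[0.96,0.74,0],[0,0,0],[0,0,0]], delta_rot=[[0,0,0],[0,0,0],[0,0,0],[0,0,0],[0,0,0],[0,0,0],[0,0,0],[0,0,0],[0,0,0],[0,0,0],[0,0,0],[0,0,0],[0,0,0],[0,0,0],[0,0,0]], hand=[-1,-1,-1,-1,-1,-1,-1,-1,-1,-1,-1,-1,-1,-1,-1])

```text
clock: 3.72
position: [558.2, -200.2, 280.2]
ee_rot: [0.989, -0.15, -0.001, -0.0]
contact_force: [-1.0, 0.4, 0.6]
gripper_width: 85.4
grasp_force: 0.0
```

```bash
cat >> h.py <<'E'
def wrist():
    s=arm.read_state(); p=eyes.get_image("wrist")
    T=np.eye(4);T[:3,:3]=Rn.from_quat(s["ee_rot"]).as_matrix();T[:3,3]=s["position"]
    M=np.linalg.inv(T@np.array(p["hand_eye"])); q=dict(p); q["R"]=M[:3,:3];q["t"]=M[:3,3]
    return q,p,s
def rect(P):
    r=cv2.minAreaRect(P[:,:2].astype(np.float32)); return np.round(r[0],1),np.round(r[1],1),round(r[2],1)
E
python3 - <<'E'
from h import *
q,p,s=wrist(); print(s["joints"].round(3),s["position"])
cv2.imwrite("pics/w1.png",q["frame"][...,::-1]); W=cloud(q); np.save("w1.npy",W)
import pickle; pickle.dump(q,open("w1.pkl","wb"))
B=(W[...,0]>380)&(W[...,0]<680)&(W[...,1]>-460)&(W[...,1]<-30)
print("table",np.nanmedian(W[(abs(W[...,2])<6)][:,2]))
for lo,hi in((30,39),(40,48)):
    k=(B&(W[...,2]>lo)&(W[...,2]<hi)).astype(np.uint8)
    n,l,st,ce=cv2.connectedComponentsWithStats(k)
    for i in range(1,n):
        if st[i,4]>200: P=W[l==i]; print(lo,st[i].tolist(),rect(P),round(np.median(P[:,2]),1))
E
```

```text
[-0.072  0.302  0.008 -0.    -1.279  1.34 ] [ 558.22551813 -200.22524782  280.15873198]
table 0.940825207965531
30 [334, 82, 66, 33, 337] (array([ 656.8, -280.7]), array([70.8, 19.9]), 62.0) 34.9
30 [280, 93, 47, 20, 401] (array([ 674.8, -217. ]), array([48.6, 17.6]), 65.2) 33.1
30 [424, 186, 86, 119, 2869] (array([ 462.1, -354.2]), array([159.8,  33.2]), 18.1) 36.8
30 [223, 286, 90, 12, 265] (array([ 484. , -108.7]), array([109.1,   2.9]), 78.4) 34.6
40 [339, 58, 209, 55, 1724] (array([ 643.9, -355.2]), array([208.8,  37.2]), 79.2) 41.8
40 [190, 138, 106, 89, 3656] (array([ 614.3, -130.2]), array([110.7,  93.1]), 71.5) 46.7
40 [215, 255, 91, 36, 1410] (array([ 512.3, -111.6]), array([105.3,  26. ]), 83.8) 45.4
40 [221, 289, 93, 27, 1460] (array([ 473.4, -106.7]), array([109.5,  22.8]), 79.2) 44.8
```

View pics/w1.png

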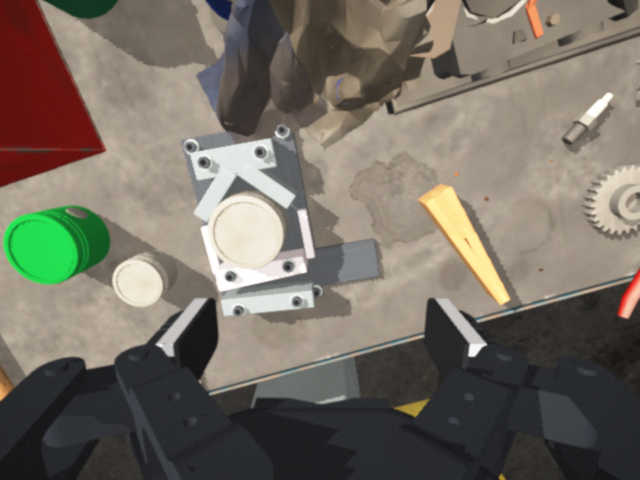

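The wrist view shows the fixture with piston (245,230), slot (265,287), tongue (345,260) and wedge (465,245), thick end up at (435,195), thin end at (500,298). I refine the pose with edge lines.

Run:
```python
from h import *
def sides(P,deg,step=5,trim=8):
    a=np.radians(deg);u=np.array([np.cos(a),np.sin(a)]);n=np.array([-u[1],u[0]])
    s=P[:,:2]@u;t=P[:,:2]@n; lo,hi=np.percentile(s,[.3,99.7]); out=[]
    for f in(2,98):
        S=[];T=[]
        for b in np.arange(lo+trim,hi-trim,step):
            k=(s>=b)&(s<b+step)
            if k.sum()>6: S.append(b+step/2);T.append(np.percentile(t[k],f))
        S=np.array(S);T=np.array(T); c=np.polyfit(S,T,1)
        for _ in range(2):
            r=abs(T-np.polyval(c,S)); k=r<=np.median(r)*2.5+.2; c=np.polyfit(S[k],T[k],1)
        out.append((c,deg+np.degrees(np.arctan(c[0])),r[k].std()))
    return u,n,lo,hi,out
W=np.load("w1.npy")
p=eyes.get_image("top"); 
for nm,W in(("wrist",W),("top",cloud(p))):
    Z=W[...,2]-1
    def box(x0,x1,y0,y1,z0,z1): return W[(W[...,0]>x0)&(W[...,0]<x1)&(W[...,1]>y0)&(W[...,1]<y1)&(Z>z0)&(Z<z1)]
    P=box(370,560,-420,-290,30,41)
    u,n,lo,hi,o=sides(P,-161.7)
    print(nm,"wedge",o[0][1],o[1][1],hi-lo, "mid-line ang",(o[0][1]+o[1][1])/2)
    for s in (lo,(lo+hi)/2,hi):
        t=(np.polyval(o[0][0],s)+np.polyval(o[1][0],s))/2; print("  c",(u*s+n*t).round(1),"thk",(np.polyval(o[1][0],s)-np.polyval(o[0][0],s)).round(1))
    for k,(x0,x1) in {"fence":(440,492),"jaw":(494,530)}.items():
        u,n,lo,hi,o=sides(box(x0,x1,-180,-40,39,48),82.7)
        print(k,[ (round(q[1],2),[ (u*s+n*np.polyval(q[0],s)).round(1).tolist() for s in(lo,hi)]) for q in o])
    u,n,lo,hi,o=sides(box(440,530,-260,-185,4,12),82.7)
    print("tongue",[(round(q[1],2),[ (u*s+n*np.polyval(q[0],s)).round(1).tolist() for s in(lo,hi)]) for q in o])
    P=box(520,620,-170,-70,62,80); print("piston",cv2.minEnclosingCircle(P[:,:2].astype(np.float32)),np.median(P[:,2]))
```

```text
wrist wedge -158.24085717431737 -165.22321314932117 158.1827463105055 mid-line ang -161.73203516181928
  c [ 537.8 -329.2] thk 32.7
  c [ 462.7 -354. ] thk 23.0
  c [ 387.5 -378.8] thk 13.4
fence [(np.float64(79.18), [[473.9, -161.7], [494.4, -54.6]]), (np.float64(78.98), [[453.1, -159.0], [473.9, -52.0]])]
jaw [(np.float64(83.41), [[516.2, -164.9], [528.2, -61.1]]), (np.float64(85.99), [[498.3, -162.6], [505.6, -58.2]])]
tongue [(np.float64(82.51), [[501.1, -250.7], [509.5, -186.3]]), (np.float64(83.05), [[454.1, -244.7], [462.0, -180.2]])]
piston ((565.8082275390625, -118.38636016845703), 40.65580749511719) 68.67463109778879
top wedge -158.30078580411973 -165.1499362647771 158.38243854514036 mid-line ang -161.7253610344484
  c [ 536.3 -330.1] thk 32.3
  c [ 461.1 -354.9] thk 22.8
  c [ 385.9 -379.7] thk 13.3
fence [(np.float64(79.72), [[472.4, -162.4], [484.3, -96.8]]), (np.float64(79.77), [[452.2, -159.8], [464.1, -94.2]])]
jaw [(np.float64(81.29), [[514.9, -166.0], [525.2, -99.0]]), (np.float64(86.14), [[497.3, -163.7], [501.9, -96.0]])]
tongue [(np.float64(82.68), [[499.2, -251.9], [507.6, -187.0]]), (np.float64(82.51), [[452.3, -245.9], [460.8, -181.0]])]
piston ((553.045166015625, -127.79273986816406), 36.476409912109375) 69.06125067175586
```

Call:
apply_moves(xyz=[[0,0,1],[0,0,1],[0,0,1],[0,0,1],[0,0,1],[0,0,1],[-0.92,0.93,0.5],[-0.92,0.93,0.5],[-0.92,0.93,0.5],[-0.92,0.93,0.5],[-0.92,0.93,0.5],[0,0,0],[0,0,0]], delta_rot=[[0,0,-0.986],[0,0,-0.986],[0,0,-0.986],[0,0,-0.986],[0,0,-0.986],[0,0,-0.986],[0,0,0],[0,0,0],[0,0,0],[0,0,0],[0,0,0],[0,0,0],[0,0,0]], hand=[-1,-1,-1,-1,-1,-1,-1,-1,-1,-1,-1,-1,-1])

```text
clock: 4.9
position: [484.1, -345.9, 68.8]
ee_rot: [0.987, 0.158, -0.0, -0.0]
contact_force: [0.6, -0.1, 0.7]
gripper_width: 85.5
grasp_force: 0.0
```

Run:
```python
from h import *
s=arm.read_state(); R=Rn.from_quat(s["ee_rot"]).as_matrix()
print(s["position"].round(1),R.round(3).tolist(),s["joints"].round(2))
t=np.array([485.7,-346.5,5])
print("remaining units",(R.T@(t-s["position"])/25).round(3),"yaw",np.degrees(np.arctan2(R[1,0],R[0,0])))
```

```text
[ 484.1 -345.9   68.8] [[0.95, 0.313, -0.001], [0.313, -0.95, 0.0], [-0.001, -0.001, -1.0]] [-0.35  0.49 -0.27 -0.   -0.81  2.24]
remaining units [0.055 0.044 2.551] yaw 18.228325187201143
```

Call:
apply_moves(xyz=[[0.05,0.04,0.85],[0,0,0.85],[0,0,0.85],[0,0,0],[0,0,0],[0,0,0],[0,0,0],[0,0,0],[0,0,0],[0,0,0],[0,0,0],[0,0,0],[0,0,0],[0,0,0]], delta_rot=[[0,0,0],[0,0,0],[0,0,0],[0,0,0],[0,0,0],[0,0,0],[0,0,0],[0,0,0],[0,0,0],[0,0,0],[0,0,0],[0,0,0],[0,0,0],[0,0,0]], hand=[-1,-1,-1,0.1,0.5,1,1,1,1,1,1,1,1,1])

```text
clock: 6.07
position: [488.4, -346.6, 7.1]
ee_rot: [0.987, 0.16, 0.002, 0.001]
contact_force: [-0.3, 2.0, 6.7]
gripper_width: 27.7
grasp_force: 59.7
```

Call:
apply_moves(xyz=[[0,0,-0.8],[0,0,-0.9],[0,0,-0.9],[0,0,0],[0,0,0],[0,0,0],[0,0,0],[0,0,0],[0,0,0],[0,0,0],[0,0,0],[0,0,0],[0,0,0],[0,0,0],[0,0,0],[0,0,0],[0,0,0],[0,0,0],[0,0,0],[0,0,0]], delta_rot=[[0,0,0],[0,0,1],[0,0,1],[0,0,1],[0,0,1],[0,0,1],[0,0,1],[0,0,1],[0,0,1],[0,0,1],[0,0,1],[0,0,1],[0,0,1],[0,0,1],[0,0,1],[0,0,1],[0,0,1],[0,0,1],[0,0,1],[0,0,1]], hand=[1,1,1,1,1,1,1,1,1,1,1,1,1,1,1,1,1,1,1,1])

```text
clock: 7.73
position: [486.5, -346.2, 70.1]
ee_rot: [-0.669, 0.743, 0.0, 0.0]
contact_force: [-0.0, 0.0, -1.5]
gripper_width: 27.1
grasp_force: 59.2
```

Run:
```python
from h import *
s=arm.read_state(); R=Rn.from_quat(s["ee_rot"]).as_matrix()
y=np.degrees(np.arctan2(R[1,0],R[0,0])); print(s["position"],y,R[:,2])
t=np.array([470.9,-278.2,s["position"][2]])
R2=Rn.from_euler("z",-97.4-y,degrees=True).as_matrix()@R
print("rot units",-(-97.4-y)/6,"then",(R2.T@(t-s["position"])/25).round(3))
```

```text
[ 486.5440745  -346.20060085   70.12717852] -96.00610608757792 [-1.14591204e-04  2.78135774e-04 -9.99999955e-01]
rot units 0.23231565207034777 then [-2.617e+00  9.710e-01  1.000e-03]
```

Call:
apply_moves(xyz=[[0,0,0],[-0.87,0.32,0],[-0.87,0.32,0],[-0.87,0.33,0],[0,0,0],[0,0,0]], delta_rot=[[0,0,0.23],[0,0,0],[0,0,0],[0,0,0],[0,0,0],[0,0,0]], hand=[1,1,1,1,1,1])

```text
clock: 8.23
position: [470.7, -277.8, 70.5]
ee_rot: [-0.663, 0.748, -0.0, 0.0]
contact_force: [0.5, -0.4, -0.7]
gripper_width: 27.6
grasp_force: 59.2
```

```bash
cat >> h.py <<'E'
def sides(P,deg,step=5,trim=8):
    a=np.radians(deg);u=np.array([np.cos(a),np.sin(a)]);n=np.array([-u[1],u[0]])
    s=P[:,:2]@u;t=P[:,:2]@n; lo,hi=np.percentile(s,[.3,99.7]); out=[]
    for f in(2,98):
        S=[];T=[]
        for b in np.arange(lo+trim,hi-trim,step):
            k=(s>=b)&(s<b+step)
            if k.sum()>6: S.append(b+step/2);T.append(np.percentile(t[k],f))
        S=np.array(S);T=np.array(T); c=np.polyfit(S,T,1)
        for _ in range(2):
            r=abs(T-np.polyval(c,S)); k=r<=np.median(r)*2.5+.2; c=np.polyfit(S[k],T[k],1)
        out.append((c,deg+np.degrees(np.arctan(c[0])),r[k].std()))
    return u,n,lo,hi,out
E
python3 - <<'E'
from h import *
q,p,s=wrist(); W=cloud(q); cv2.imwrite("pics/w2.png",q["frame"][...,::-1])
t=eyes.get_image("top"); cv2.imwrite("pics/t2.png",t["frame"][...,::-1]); Wt=cloud(t); sc=eyes.get_image("scene"); Ws=cloud(sc)
print(s["position"])
for nm,w,c in(("w",W,q),("t",Wt,t),("s",Ws,sc)):
    m=(w[...,0]>440)&(w[...,0]<505)&(w[...,1]>-350)&(w[...,1]<-150)&(w[...,2]>75)&(w[...,2]<130)
    print(nm,m.sum(), np.nanpercentile(w[m],[2,50,98],axis=0).round(1).tolist() if m.any() else 0)
a=q["frame"][...,::-1]; b=cv2.resize(t["frame"][200:320,300:460,::-1],(640,480))
cv2.imwrite("pics/wt2.png",cv2.resize(np.hstack([a,b]),(800,300)))
import pickle; pickle.dump((q,t,sc),open("g2.pkl","wb"))
E
```

```text
[ 470.70260686 -277.78639219   70.45733495]
w 24252 [[444.6, -328.3, 84.0], [470.2, -290.6, 100.3], [503.6, -254.0, 127.2]]
t 0 0
s 843 [[442.8, -330.7, 77.6], [466.9, -294.3, 100.3], [502.4, -266.6, 127.0]]
```

View pics/wt2.png

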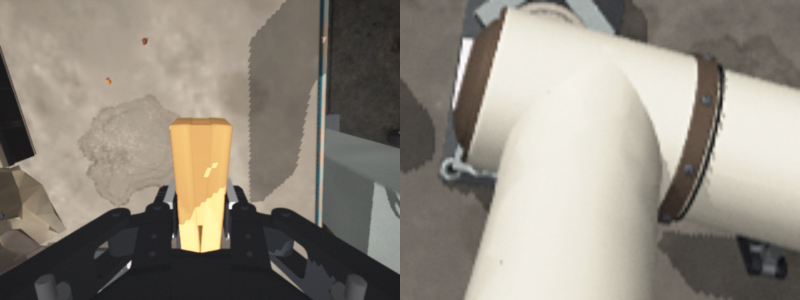

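The left half shows the wrist view: the wedge's thick half (200,180) squarely between the fingers. The right half is the top view, where the arm hides the fixture. I fit the held wedge from the wrist depth.

Run:
```python
from h import *
import pickle
q,t,sc=pickle.load(open("g2.pkl","rb"))
for nm,p in(("w",q),("s",sc)):
    W=cloud(p); hsv=cv2.cvtColor(p["frame"],cv2.COLOR_RGB2HSV)
    m=(hsv[...,1]>70)&(hsv[...,0]>8)&(hsv[...,0]<28)&(W[...,2]>80)&(W[...,2]<115)&(abs(W[...,0]-470)<60)&(W[...,1]>-360)&(W[...,1]<-180)
    P=W[m]; 
    if len(P)<50: print(nm,len(P)); continue
    zt=np.percentile(P[:,2],90); P=P[abs(P[:,2]-zt)<5]; print(nm,len(P),"top z",zt, np.polyfit(P[:,1],P[:,2],1)[0])
    u,n,lo,hi,o=sides(P,82.6,step=4,trim=3)
    print("angles",o[0][1],o[1][1],(o[0][1]+o[1][1])/2,"len",hi-lo)
    for s in(lo,hi):
        a,b=np.polyval(o[0][0],s),np.polyval(o[1][0],s); print((u*s+n*(a+b)/2).round(1),"thk",round(b-a,1))
```

```text
w 16535 top z 100.87784363395038 0.0021355182070987326
angles 86.35398756606442 79.71222134066255 83.03310445336348 len 78.31635279751265
[ 465.2 -328.5] thk 32.2
[ 474.7 -250.8] thk 23.1
s 439 top z 102.07444984789615 0.0008500601249693342
angles 85.07119302963856 66.68144303458499 75.87631803211178 len 66.04148611535925
[ 460.9 -329.8] thk 35.0
[ 477.3 -265.4] thk 13.3
```

Call:
apply_moves(xyz=[[0,0,0.8],[0,0,0.7],[0,0,0.5],[0,0,0.15],[0,0,0],[-0.3,0,0],[-0.4,0,0],[-0.4,0,0],[0,0,0]], delta_rot=[[0,0,0],[0,0,0],[0,0,0],[0,0,0],[0,0,0],[0,0,0],[0,0,0],[0,0,0],[0,0,0]], hand=[1,1,1,1,1,1,1,1,1])

```text
clock: 9.13
position: [474.7, -249.4, 16.9]
ee_rot: [-0.663, 0.749, -0.0, 0.0]
contact_force: [-0.7, 0.3, -0.6]
gripper_width: 27.1
grasp_force: 59.3
```

Call:
apply_moves(xyz=[[-0.35,0,0],[-0.35,0,0],[-0.35,0,0],[-0.25,0,0],[0,0,0.06],[0,0,0.04],[0,0,0]], delta_rot=[[0,0,0],[0,0,0],[0,0,0],[0,0,0],[0,0,0],[0,0,0],[0,0,0]], hand=[1,1,1,1,1,1,1])

```text
clock: 9.72
position: [479.3, -218.8, 15.1]
ee_rot: [-0.663, 0.749, -0.001, 0.0]
contact_force: [-1.4, 2.8, 7.4]
gripper_width: 27.3
grasp_force: 60.3
```

Call:
apply_moves(xyz=[[0,0,0],[0,0,0],[0,0,0],[0,0,0],[0,0,0],[0,0,-0.4],[0,0,-0.9],[0,0,-1],[0,0,-1],[0,0,-1],[0,0,-1]], delta_rot=[[0,0,0],[0,0,0],[0,0,0],[0,0,0],[0,0,0],[0,0,0],[0,0,0],[0,0,0],[0,0,-1],[0,0,-1],[0,0,-1]], hand=[-0.2,-0.2,-0.4,-0.6,-0.8,-1,-1,-1,-1,-1,-1])

```text
clock: 10.63
position: [478.0, -219.0, 148.3]
ee_rot: [0.773, -0.635, 0.0, -0.0]
contact_force: [-0.3, -0.2, 0.2]
gripper_width: 85.3
grasp_force: 0.0
```

Call:
apply_moves(xyz=[[0,0,0],[0,0,0],[0,0,0],[0,0,0],[0,0,0],[0,0,0],[0,0,0],[0,0,0],[0,0,0],[0,0,0],[0,0,0],[0,0,0],[0,0,0]], delta_rot=[[0,0,-1],[0,0,-1],[0,0,-1],[0,0,-1],[0,0,-1],[0,0,-1],[0,0,-1],[0,0,-1],[0,0,-1],[0,0,-1],[0,0,-1],[0,0,-1],[0,0,-0.9]], hand=[-1,-1,-1,-1,-1,-1,-1,-1,-1,-1,-1,-1,-1])

```text
clock: 11.72
position: [478.1, -219.0, 147.0]
ee_rot: [1.0, -0.012, 0.0, 0.0]
contact_force: [0.1, 0.8, 0.7]
gripper_width: 85.3
grasp_force: 0.0
```

Call:
apply_moves(xyz=[[0.12,-0.96,0],[0.12,-0.96,0],[0.12,-0.96,0],[0.12,-0.96,0],[0.12,-0.96,0],[0.12,-0.96,0],[0.12,-0.96,0],[0.12,-0.96,0],[0.12,-0.96,0],[0.12,-0.96,0],[0.12,-0.96,0],[0.12,-0.96,0],[0.12,-0.96,0],[0.12,-0.96,0],[0.12,-0.96,0],[0.12,-0.96,0],[0.12,-0.96,0],[0.12,-0.96,0],[0.12,-0.96,0],[0.12,-0.96,0]], delta_rot=[[0,0,0],[0,0,0],[0,0,0],[0,0,0],[0,0,0],[0,0,0],[0,0,0],[0,0,0],[0,0,0],[0,0,0],[0,0,0],[0,0,0],[0,0,0],[0,0,0],[0,0,0],[0,0,0],[0,0,0],[0,0,0],[0,0,0],[0,0,0]], hand=[-1,-1,-1,-1,-1,-1,-1,-1,-1,-1,-1,-1,-1,-1,-1,-1,-1,-1,-1,-1])

```text
clock: 13.38
position: [552.1, 260.2, 147.1]
ee_rot: [1.0, -0.014, 0.0, -0.0]
contact_force: [0.5, 0.3, -0.1]
gripper_width: 84.9
grasp_force: 0.0
```

Run:
```python
from h import *
q,p,s=wrist(); W=cloud(q); t=eyes.get_image("top"); Wt=cloud(t)
R=Rn.from_quat(s["ee_rot"]).as_matrix(); print(s["position"].round(1),np.degrees(np.arctan2(R[1,0],R[0,0])),s["joints"].round(2))
for nm,w in(("w",W),("t",Wt)):
    m=(w[...,0]>480)&(w[...,0]<594)&(w[...,1]>260)&(w[...,1]<320)&(w[...,2]>8)&(w[...,2]<40)
    u,n,lo,hi,o=sides(w[m],-1.5); print(nm,"handle",m.sum(),o[0][1],o[1][1],w[m][:,2].max())
    for S in(lo,hi):
        a,b=np.polyval(o[0][0],S),np.polyval(o[1][0],S); print((u*S+n*(a+b)/2).round(1),"wid",round(b-a,1))
    m=(w[...,0]>597)&(w[...,0]<640)&(w[...,1]>225)&(w[...,1]<355)&(w[...,2]>10)&(w[...,2]<40)
    print("head",rect(w[m]),np.median(w[m][:,2]))
    # wedge in slot
    m=(w[...,0]>440)&(w[...,0]<510)&(w[...,1]>-300)&(w[...,1]<-165)&(w[...,2]>38)&(w[...,2]<52)
    if m.sum()>50:
        u,n,lo,hi,o=sides(w[m],82.6); S=lo; print("wedge",(u*S+n*(np.polyval(o[0][0],S)+np.polyval(o[1][0],S))/2).round(1),(o[0][1]+o[1][1])/2,np.median(w[m][:,2]))
cv2.imwrite("pics/wt3.png",cv2.resize(np.hstack([q["frame"][...,::-1],cv2.resize(t["frame"][150:330,280:520,::-1],(640,480))]),(800,300)))
```

```text
[552.1 260.2 147.1] -1.6569101493377805 [ 0.71  0.43 -0.15  0.   -1.    0.84]
w handle 3994 -0.7998749018841322 -3.310354703317082 24.81907585681235
[480.4 296.9] wid 26.1
[593.6 292.9] wid 21.2
head (array([618.5, 297.5]), array([114.9,  42.9]), 90.0) 24.652917622812673
t handle 451 -0.561316875523826 -4.095996311302512 27.66094874443104
[481.  294.9] wid 24.6
[593.7 290.3] wid 17.6
head (array([618.6, 296.7]), array([116.6,  42.8]), 90.0) 23.96165370906339
wedge [ 473.  -269.9] 82.84602472195553 45.363527009259755
```

View pics/wt3.png

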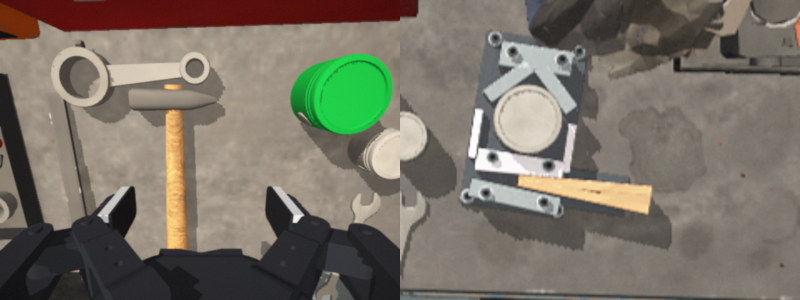

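Call:
apply_moves(xyz=[[0.26,-0.66,0.9],[0.26,-0.67,0.9],[0,0,0.9],[0,0,0.9],[0,0,0.9],[0,0,0.8],[0,0,0.42],[0,0,0],[0,0,0],[0,0,0],[0,0,0],[0,0,0],[0,0,0],[0,0,0],[0,0,0],[0,0,0]], delta_rot=[[0,0,0.06],[0,0,0],[0,0,0],[0,0,0],[0,0,0],[0,0,0],[0,0,0],[0,0,0],[0,0,0],[0,0,0],[0,0,0],[0,0,0],[0,0,0],[0,0,0],[0,0,0],[0,0,0]], hand=[-1,-1,-1,-1,-1,-1,-1,0,0.4,1,1,1,1,1,1,1])

```text
clock: 14.82
position: [567.0, 292.7, 5.2]
ee_rot: [1.0, -0.017, 0.001, -0.001]
contact_force: [-1.6, 1.0, 6.0]
gripper_width: 22.0
grasp_force: 58.7
```

Call:
apply_moves(xyz=[[0,0,-0.5],[0,0,-0.9],[0,0,-1],[0,0,-1],[0,0,-1],[0,0,0],[0,0,0]], delta_rot=[[0,0,0],[0,0,0],[0,0,0],[0,0,0],[0,0,0.45],[0,0,0.45],[0,0,0]], hand=[1,1,1,1,1,1,1])

```text
clock: 15.4
position: [566.2, 292.1, 114.7]
ee_rot: [0.998, -0.065, 0.001, -0.001]
contact_force: [-0.7, 1.1, -8.3]
gripper_width: 22.0
grasp_force: 59.6
```

```bash
cat >> h.py <<'E'
def hammer(q,s):
    """held hammer from the wrist view, in tool coordinates: (x,y,z), z toward the bench"""
    R=Rn.from_quat(s["ee_rot"]).as_matrix(); W=cloud(q); L=(W-s["position"])@R
    m=(L[...,0]>25)&(L[...,0]<80)&(abs(L[...,1])<75)&(L[...,2]>-60)&(L[...,2]<12)
    return L,m
E
python3 - <<'E'
from h import *
q,p,s=wrist(); L,m=hammer(q,s); R=Rn.from_quat(s["ee_rot"]).as_matrix()
print(s["position"].round(1),np.degrees(np.arctan2(R[1,0],R[0,0])))
P=L[m]; print(m.sum(),np.percentile(P,[1,50,99],axis=0).round(1).tolist())
H=P[(P[:,0]>38)&(P[:,0]<75)]; print("head",rect(H),np.polyfit(H[:,1],H[:,2],1)[0])
for a in range(-60,61,10):
    k=abs(P[:,1]-a)<5
    if k.sum()>5: print(a,k.sum(),P[k,0].min().round(1),P[k,0].max().round(1),np.percentile(P[k,2],[5,50]).round(1))
cv2.imwrite("pics/w4.png",q["frame"][...,::-1])
E
```

```text
[566.2 292.1 114.7] -7.49037216192478
20557 [[26.5, -51.0, -26.4], [48.2, -5.6, -23.5], [63.3, 47.4, -10.3]]
head (array([51.2, -0.4]), array([104.3,  26.4]), 90.0) 0.056023016927473156
-50 1387 33.4 60.4 [-26.3 -24.7]
-40 2207 33.8 60.4 [-26.4 -24.9]
-30 2166 33.8 60.4 [-26.  -24.6]
-20 2124 33.9 60.1 [-25.8 -24.4]
-10 2603 25.0 64.3 [-25.5 -23.7]
0 3014 25.0 64.4 [-25.2 -22.9]
10 2460 25.0 64.3 [-25.  -23.3]
20 1878 34.5 59.7 [-24.8 -23.2]
30 1426 36.2 58.4 [-22.8 -20.9]
40 934 38.8 55.9 [-20.3 -18.3]
50 358 41.8 52.6 [-17.  -15.7]
```

View pics/w4.png

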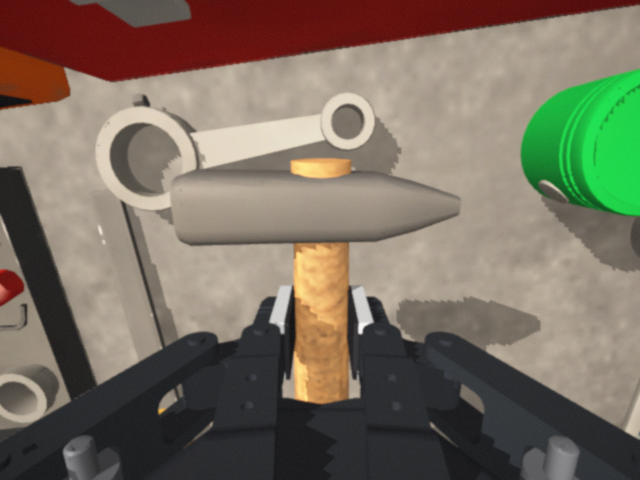

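The view shows the hammer held square, flat face at (175,208) toward the drive direction. Now I carry it across.

Call:
apply_moves(xyz=[[-0.1,0.96,0],[-0.1,0.96,0],[-0.1,0.96,0],[-0.1,0.96,0],[-0.1,0.96,0],[-0.1,0.96,0],[-0.1,0.96,0],[-0.1,0.96,0],[-0.1,0.96,0],[-0.1,0.96,0],[-0.1,0.96,0],[-0.1,0.96,0],[-0.1,0.96,0],[-0.1,0.96,0],[-0.1,0.96,0],[-0.1,0.96,0],[-0.1,0.96,0],[-0.1,0.96,0],[-0.1,0.96,0],[-0.1,0.96,0]], delta_rot=[[0,0,0],[0,0,0],[0,0,0],[0,0,0],[0,0,0],[0,0,0],[0,0,0],[0,0,0],[0,0,0],[0,0,0],[0,0,0],[0,0,0],[0,0,0],[0,0,0],[0,0,0],[0,0,0],[0,0,0],[0,0,0],[0,0,0],[0,0,0]], hand=[1,1,1,1,1,1,1,1,1,1,1,1,1,1,1,1,1,1,1,1])

```text
clock: 17.12
position: [452.6, -178.5, 111.9]
ee_rot: [0.998, -0.064, -0.002, -0.0]
contact_force: [0.1, 1.0, -6.4]
gripper_width: 22.1
grasp_force: 59.8
```

Call:
apply_moves(xyz=[[-0.1,0.96,0],[-0.1,0.96,0],[-0.1,0.96,0],[-0.1,0.96,0],[-0.1,0.96,0],[-0.1,0.96,0],[-0.1,0.96,0],[0,0,0.8],[0,0,0.8],[0,0,0.5],[0,0,0]], delta_rot=[[0,0,0],[0,0,0],[0,0,0],[0,0,0],[0,0,0],[0,0,0],[0,0,0],[0,0,0],[0,0,0],[0,0,0],[0,0,0]], hand=[1,1,1,1,1,1,1,1,1,1,1])

```text
clock: 18.03
position: [411.8, -340.3, 56.4]
ee_rot: [0.998, -0.065, -0.005, -0.002]
contact_force: [-1.4, 1.4, -7.4]
gripper_width: 22.3
grasp_force: 59.9
```

Run:
```python
from h import *
q,p,s=wrist(); L,m=hammer(q,s); W=cloud(q); R=Rn.from_quat(s["ee_rot"]).as_matrix()
print(s["position"].round(1),np.degrees(np.arctan2(R[1,0],R[0,0])),s["joints"].round(2))
P=L[m]
for a in(-40,-20,20):
    k=abs(P[:,1]-a)<5; print(a,P[k,0].min().round(1),P[k,0].max().round(1),np.percentile(P[k,2],[5,50]).round(1))
F=P[(P[:,2]<-15)&(P[:,0]>36)&(P[:,0]<58)]; print("face y",F[:,1].min())
w=W; m=(w[...,0]>430)&(w[...,0]<520)&(w[...,1]>-300)&(w[...,1]<-165)&(w[...,2]>38)&(w[...,2]<49)
if m.sum()>50:
    u,n,lo,hi,o=sides(w[m],82.6); print("wedge rear",(u*lo+n*(np.polyval(o[0][0],lo)+np.polyval(o[1][0],lo))/2).round(1),(o[0][1]+o[1][1])/2,m.sum(),"thk",np.polyval(o[1][0],lo)-np.polyval(o[0][0],lo))
    X=np.array([*(u*lo+n*(np.polyval(o[0][0],lo)+np.polyval(o[1][0],lo))/2),26])
    print("rear in tool",(R.T@(X-s["position"])).round(1))
cv2.imwrite("pics/w5.png",q["frame"][...,::-1])
sc=eyes.get_image("scene");V=cloud(sc);m=(V[...,0]>150)&(V[...,0]<345)&(V[...,1]>-420)&(V[...,1]<-250); print("below handle z",np.percentile(V[m][:,2],[50,95,99]) if m.any() else None)
```

```text
[ 411.8 -340.3   56.4] -7.488247575999319 [-0.39  0.43 -0.42 -0.   -0.72  1.83]
-40 33.7 60.5 [-26.1 -24.7]
-20 34.1 60.3 [-25.6 -24.2]
20 34.6 59.7 [-24.6 -23. ]
face y -52.76304698857651
wedge rear [ 473.7 -269.7] 82.89610005182057 10228 thk 32.2594488816373
rear in tool [ 52.5 -77.9  30.2]
below handle z [67.70689175 73.09470768 74.6314505 ]
```

View pics/w5.png

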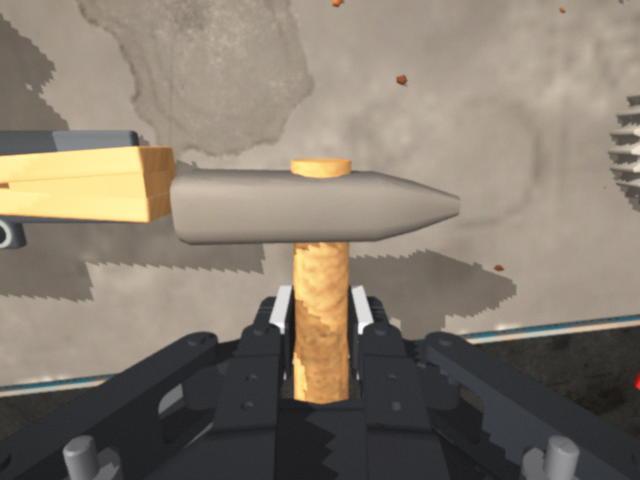

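Call:
apply_moves(xyz=[[0.21,0,0.6],[0,0,0.6],[0,0,0.4],[0,0,0],[0,-0.5,0],[0,-0.6,0],[0,-0.6,0],[0,0,0]], delta_rot=[[0,0,0],[0,0,0],[0,0,0],[0,0,0],[0,0,0],[0,0,0],[0,0,0],[0,0,0]], hand=[1,1,1,1,1,1,1,1])

```text
clock: 18.8
position: [426.6, -298.4, 21.9]
ee_rot: [0.998, -0.064, 0.0, -0.0]
contact_force: [-0.1, 0.0, -5.6]
gripper_width: 22.0
grasp_force: 60.1
```

Call:
apply_moves(xyz=[[0,0.6,0],[0,0.5,0],[0,0,0]], delta_rot=[[0,0,0],[0,0,0],[0,0,0]], hand=[1,1,1])

```text
clock: 19.05
position: [423.7, -329.9, 21.9]
ee_rot: [0.998, -0.065, 0.001, 0.001]
contact_force: [0.5, 0.0, -6.0]
gripper_width: 22.2
grasp_force: 60.1
```

```bash
cat > chk.py <<'E'
from h import *
q,p,s=wrist(); L,m=hammer(q,s); W=cloud(q); R=Rn.from_quat(s["ee_rot"]).as_matrix()
print(s["clock"],s["position"].round(1),"yaw",np.degrees(np.arctan2(R[1,0],R[0,0])).round(2),"F",s["contact_force"].round(1))
P=L[m]
for a in(-40,-20,20):
    k=abs(P[:,1]-a)<5; print(a,P[k,0].min().round(1),P[k,0].max().round(1),np.percentile(P[k,2],[5,50]).round(1))
w=W; m=(w[...,0]>430)&(w[...,0]<540)&(w[...,1]>-300)&(w[...,1]<-165)&(w[...,2]>36)&(w[...,2]<49)&(L[...,1]<-56)
hsv=cv2.cvtColor(q["frame"],cv2.COLOR_RGB2HSV); m&=(hsv[...,1]>70)&(hsv[...,0]>8)&(hsv[...,0]<28)
if m.sum()>50:
    u,n,lo,hi,o=sides(w[m],82.6); X=np.array([*(u*lo+n*(np.polyval(o[0][0],lo)+np.polyval(o[1][0],lo))/2),26])
    d=(X[:2]-[485.9,-162.6])@[.129,.992]
    print("rear",X.round(1),"ang",((o[0][1]+o[1][1])/2).round(1),"depth",(160+d).round(1),"z",np.median(w[m][:,2]).round(1),"in tool",(R.T@(X-s["position"])).round(1))
cv2.imwrite("pics/chk.png",q["frame"][...,::-1])
E
python3 chk.py
```

```text
19.05 [ 423.7 -329.9   21.9] yaw -7.45 F [ 0.5  0.  -6. ]
-40 33.8 60.7 [-25.6 -24.3]
-20 34.2 60.3 [-25.1 -23.7]
20 35.0 59.7 [-24.1 -22.5]
rear [ 474.2 -247.    26. ] ang 81.7 depth 74.7 z 44.6 in tool [ 39.3 -88.7  -4.1]
```

Call:
apply_moves(xyz=[[-0.3,0,0.2],[0,0,0],[0,-0.6,0],[0,-0.7,0],[0,-0.7,0],[0,0,0]], delta_rot=[[0,0,0],[0,0,0],[0,0,0],[0,0,0],[0,0,0],[0,0,0]], hand=[1,1,1,1,1,1])

```text
clock: 19.6
position: [420.9, -275.0, 15.6]
ee_rot: [0.998, -0.064, -0.001, -0.0]
contact_force: [0.0, -0.4, -6.0]
gripper_width: 21.6
grasp_force: 60.4
```

Call:
apply_moves(xyz=[[0,0.5,0],[0,0.5,0],[0,0,0]], delta_rot=[[0,0,0],[0,0,0],[0,0,0]], hand=[1,1,1])

```text
clock: 19.85
position: [418.5, -303.3, 15.9]
ee_rot: [0.998, -0.065, 0.0, 0.0]
contact_force: [-0.3, 0.6, -5.7]
gripper_width: 21.9
grasp_force: 60.3
```

```bash
python3 chk.py
```

```text
19.85 [ 418.5 -303.3   15.9] yaw -7.44 F [-0.3  0.6 -5.7]
-40 34.0 60.7 [-25.6 -24.2]
-20 34.2 60.3 [-25.1 -23.7]
20 34.9 59.7 [-24.1 -22.5]
rear [ 478.  -228.6   26. ] ang 82.6 depth 93.5 z 44.6 in tool [ 49.3 -81.7 -10.2]
```

Call:
apply_moves(xyz=[[0.08,-0.5,0],[0,-0.6,0],[0,-0.5,0],[0,0,0]], delta_rot=[[0,0,0],[0,0,0],[0,0,0],[0,0,0]], hand=[1,1,1,1])

```text
clock: 20.23
position: [425.2, -261.0, 15.7]
ee_rot: [0.998, -0.064, -0.0, -0.0]
contact_force: [-0.9, -0.6, -6.0]
gripper_width: 21.7
grasp_force: 60.6
```

Call:
apply_moves(xyz=[[0,0.5,0],[0,0.4,0],[0,0,0]], delta_rot=[[0,0,0],[0,0,0],[0,0,0]], hand=[1,1,1])

```text
clock: 20.48
position: [422.7, -286.4, 15.8]
ee_rot: [0.998, -0.065, 0.0, 0.0]
contact_force: [0.2, -0.2, -5.9]
gripper_width: 21.9
grasp_force: 60.6
```

```bash
python3 chk.py
```

```text
20.4833 [ 422.7 -286.4   15.8] yaw -7.48 F [ 0.2 -0.2 -5.9]
-40 25.9 71.4 [-25.7 -24.2]
-20 34.3 60.3 [-25.1 -23.7]
20 34.9 73.1 [-24.1 -22.5]
rear [ 480.6 -215.1   26. ] ang 83.0 depth 107.3 z 44.7 in tool [ 48.2 -78.2 -10.2]
```

Call:
apply_moves(xyz=[[0,-0.45,0],[0,-0.45,0],[0,-0.4,0],[0,0,0]], delta_rot=[[0,0,0],[0,0,0],[0,0,0],[0,0,0]], hand=[1,1,1,1])

```text
clock: 20.87
position: [426.9, -250.8, 15.9]
ee_rot: [0.998, -0.064, -0.0, -0.0]
contact_force: [-0.3, -0.3, -6.8]
gripper_width: 22.2
grasp_force: 60.6
```

Call:
apply_moves(xyz=[[0,0.5,0],[0,0.4,0],[0,0,0]], delta_rot=[[0,0,0],[0,0,0],[0,0,0]], hand=[1,1,1])

```text
clock: 21.12
position: [424.4, -275.9, 16.0]
ee_rot: [0.998, -0.065, 0.0, 0.0]
contact_force: [0.9, -0.1, -5.7]
gripper_width: 21.7
grasp_force: 60.6
```

```bash
python3 chk.py
```

```text
21.1167 [ 424.4 -275.9   16. ] yaw -7.43 F [ 0.9 -0.1 -5.7]
-40 25.0 73.0 [-25.6 -23.3]
-20 34.0 60.3 [-25.2 -23.7]
20 34.9 59.7 [-24.1 -22.5]
rear [ 482.6 -205.2   26. ] ang 83.0 depth 117.3 z 44.7 in tool [ 48.7 -77.7 -10. ]
```

Call:
apply_moves(xyz=[[0,-0.4,0],[0,-0.45,0],[0,-0.4,0],[0,0,0]], delta_rot=[[0,0,0],[0,0,0],[0,0,0],[0,0,0]], hand=[1,1,1,1])

```text
clock: 21.5
position: [427.5, -243.2, 15.9]
ee_rot: [0.998, -0.065, -0.001, 0.0]
contact_force: [-2.6, -9.8, -7.3]
gripper_width: 21.6
grasp_force: 60.6
```

Call:
apply_moves(xyz=[[0,0.5,0],[0,0.4,0],[0,0,0]], delta_rot=[[0,0,0],[0,0,0],[0,0,0]], hand=[1,1,1])

```text
clock: 21.75
position: [425.4, -266.7, 15.9]
ee_rot: [0.998, -0.065, 0.0, 0.0]
contact_force: [-0.0, -0.1, -5.9]
gripper_width: 22.2
grasp_force: 60.9
```

```bash
python3 chk.py
```

```text
21.75 [ 425.4 -266.7   15.9] yaw -7.43 F [-0.  -0.1 -5.9]
-40 25.0 73.0 [-25.5 -23.3]
-20 34.2 71.0 [-25.1 -23.7]
20 34.9 59.7 [-24.1 -22.5]
rear [ 483.7 -198.9   26. ] ang 82.6 depth 123.7 z 44.7 in tool [ 49.  -74.8 -10.1]
```

Call:
apply_moves(xyz=[[0,-0.3,0],[0,-0.45,0],[0,-0.4,0],[0,0,0]], delta_rot=[[0,0,0],[0,0,0],[0,0,0],[0,0,0]], hand=[1,1,1,1])

```text
clock: 22.13
position: [424.9, -238.4, 15.4]
ee_rot: [0.998, -0.066, -0.004, 0.001]
contact_force: [-8.3, -25.3, -6.5]
gripper_width: 21.9
grasp_force: 68.6
```

Call:
apply_moves(xyz=[[0,0.5,0],[0,0.4,0],[0,0,0]], delta_rot=[[0,0,0],[0,0,0],[0,0,0]], hand=[1,1,1])

```text
clock: 22.38
position: [426.3, -260.4, 15.9]
ee_rot: [0.998, -0.065, 0.0, 0.0]
contact_force: [1.0, -0.5, -6.5]
gripper_width: 21.9
grasp_force: 62.9
```

```bash
python3 chk.py
```

```text
22.3833 [ 426.3 -260.4   15.9] yaw -7.44 F [ 1.  -0.5 -6.5]
-40 25.0 73.0 [-26.8 -24.5]
-20 25.0 73.0 [-26.2 -24.3]
20 35.2 60.4 [-25.4 -23.8]
rear [ 484.  -197.2   26. ] ang 82.6 depth 125.4 z 44.7 in tool [ 49.  -70.1 -10.1]
```

Call:
apply_moves(xyz=[[0,-0.2,0],[0,-0.35,0],[0,-0.35,0],[0,0,0]], delta_rot=[[0,0,0],[0,0,0],[0,0,0],[0,0,0]], hand=[1,1,1,1])

```text
clock: 22.77
position: [426.2, -238.6, 15.7]
ee_rot: [0.998, -0.066, -0.003, 0.001]
contact_force: [-5.6, -25.4, -6.9]
gripper_width: 21.7
grasp_force: 69.7
```

Call:
apply_moves(xyz=[[0,0.5,0],[0,0.4,0],[0,0,0]], delta_rot=[[0,0,0],[0,0,0],[0,0,0]], hand=[1,1,1])

```text
clock: 23.02
position: [426.3, -260.5, 15.9]
ee_rot: [0.998, -0.065, 0.0, 0.0]
contact_force: [0.9, -0.5, -5.9]
gripper_width: 21.9
grasp_force: 63.1
```

```bash
python3 chk.py
```

```text
23.0167 [ 426.3 -260.5   15.9] yaw -7.44 F [ 0.9 -0.5 -5.9]
-40 25.0 73.0 [-27.4 -25.2]
-20 25.0 73.0 [-27. -25.]
20 35.2 60.8 [-26.2 -24.6]
rear [ 484.  -197.3   26. ] ang 82.7 depth 125.4 z 44.7 in tool [ 49.  -70.1 -10.1]
```

The last two taps both peaked at about 25 N, and the second left the depth at 125.4 mm, unchanged. The wedge is tight, so the hammer goes back to its clear spot.

Call:
apply_moves(xyz=[[0,0.3,-0.5],[0,0,-1],[0,0,-1],[0,0,-1],[0,0,-0.6],[0.11,-0.95,0],[0.11,-0.95,0],[0.11,-0.95,0],[0.11,-0.95,0],[0.11,-0.95,0],[0.11,-0.95,0],[0.11,-0.95,0],[0.11,-0.95,0],[0.11,-0.95,0],[0.11,-0.95,0],[0.11,-0.95,0],[0.11,-0.95,0]], delta_rot=[[0,0,0],[0,0,0],[0,0,0],[0,0,0],[0,0,0],[0,0,0],[0,0,0],[0,0,0],[0,0,0],[0,0,0],[0,0,0],[0,0,0],[0,0,0],[0,0,0],[0,0,0],[0,0,0],[0,0,0]], hand=[1,1,1,1,1,1,1,1,1,1,1,1,1,1,1,1,1])

```text
clock: 24.48
position: [493.8, 12.8, 118.1]
ee_rot: [0.998, -0.064, -0.001, -0.0]
contact_force: [0.3, 0.9, -5.8]
gripper_width: 21.8
grasp_force: 62.9
```

Call:
apply_moves(xyz=[[0.11,-0.95,0],[0.11,-0.95,0],[0.11,-0.95,0],[0.11,-0.95,0],[0.11,-0.95,0],[0.11,-0.95,0],[0.11,-0.95,0],[0.11,-0.95,0],[0.11,-0.95,0],[0.11,-0.95,0],[0.11,-0.95,0],[0.11,-0.95,0],[0,0,0],[0,0,0],[0,0,0]], delta_rot=[[0,0,0],[0,0,0],[0,0,0],[0,0,0],[0,0,0],[0,0,0],[0,0,0],[0,0,0],[0,0,0],[0,0,0],[0,0,0],[0,0,0],[0,0,-0.45],[0,0,-0.45],[0,0,0]], hand=[1,1,1,1,1,1,1,1,1,1,1,1,1,1,1])

```text
clock: 25.73
position: [562.4, 290.0, 117.0]
ee_rot: [1.0, -0.017, -0.001, 0.001]
contact_force: [0.2, 0.3, -6.5]
gripper_width: 22.0
grasp_force: 63.1
```

Run:
```python
from h import *
q,p,s=wrist(); L,m=hammer(q,s); W=cloud(q)
R=Rn.from_quat(s["ee_rot"]).as_matrix()
print(s["position"].round(1),np.degrees(np.arctan2(R[1,0],R[0,0])),R[:,2].round(3))
P=L[m]
for a in(-40,-20,20):
    k=abs(P[:,1]-a)<5; print(a,P[k,0].min().round(1),P[k,0].max().round(1),np.percentile(P[k,2],[5,50]).round(1))
k=(abs(P[:,1])<8)&(P[:,2]<-15); print("pitch",np.polyfit(P[k,0],P[k,2],1)[0])
t=eyes.get_image("top"); w=cloud(t)
# obstacles where the hammer will lie
m=(w[...,0]>330)&(w[...,0]<650)&(w[...,1]>225)&(w[...,1]<360)&(w[...,2]>6)&(w[...,2]<60); print("on bench",m.sum(),np.percentile(w[m],[2,98],axis=0).round().tolist() if m.any() else 0)
m=(w[...,0]>515)&(w[...,0]<625)&(w[...,1]>-175)&(w[...,1]<-65)&(w[...,2]>62)&(w[...,2]<80); print("piston",m.sum(),w[m].min(0).round(1),w[m].max(0).round(1),cv2.minEnclosingCircle(w[m][:,:2].astype(np.float32)))
cv2.imwrite("pics/wt6.png",cv2.resize(np.hstack([q["frame"][...,::-1],cv2.resize(t["frame"][150:330,280:520,::-1],(640,480))]),(800,300)))
```

```text
[562.4 290.  117. ] -1.8988139052524764 [-0.003 -0.002 -1.   ]
-40 35.5 63.0 [-27.6 -26. ]
-20 35.9 62.0 [-27.1 -25.6]
20 35.2 60.8 [-26.2 -24.6]
pitch -0.11625843960063194
on bench 308 [[380.0, 245.0, 6.0], [650.0, 355.0, 25.0]]
piston 1334 [ 528.3 -160.1   62.2] [607.1 -79.6  74.7] ((568.4232177734375, -119.98158264160156), 40.54849624633789)
```

View pics/wt6.png

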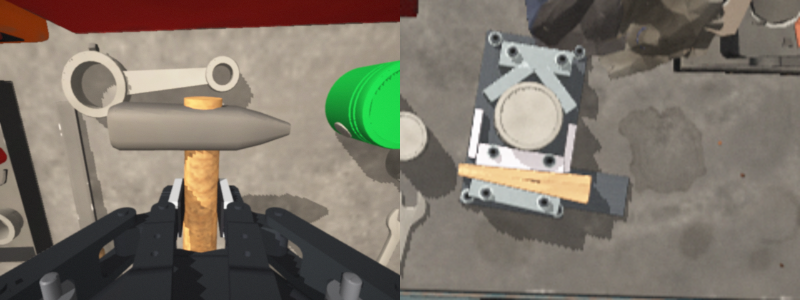

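Call:
apply_moves(xyz=[[0.15,0,0.7],[0,0,0.9],[0,0,0.9],[0,0,0.8],[0,0,0.6],[0,0,0.3],[0,0,0.1],[0,0,0]], delta_rot=[[0,0,0],[0,0,0],[0,0,0],[0,0,0],[0,0,0],[0,0,0],[0,0,0],[0,0,0]], hand=[1,1,1,1,1,1,1,1])

```text
clock: 26.5
position: [567.1, 288.7, 10.7]
ee_rot: [1.0, -0.018, -0.001, 0.001]
contact_force: [-1.7, -0.5, -3.6]
gripper_width: 21.8
grasp_force: 63.0
```

Light contact. I lower slowly a little more.

Call:
apply_moves(xyz=[[0,0,0.06],[0,0,0.06],[0,0,0]], delta_rot=[[0,0,0],[0,0,0],[0,0,0]], hand=[1,1,1])

```text
clock: 26.75
position: [568.0, 289.2, 8.7]
ee_rot: [1.0, -0.018, 0.0, -0.0]
contact_force: [-1.3, -0.7, -2.8]
gripper_width: 21.8
grasp_force: 63.0
```

Call:
apply_moves(xyz=[[0,0,0.06],[0,0,0.06],[0,0,0]], delta_rot=[[0,0,0],[0,0,0],[0,0,0]], hand=[1,1,1])

```text
clock: 27.0
position: [568.3, 289.2, 5.8]
ee_rot: [1.0, -0.018, 0.001, -0.0]
contact_force: [-1.9, -1.0, 1.3]
gripper_width: 22.1
grasp_force: 63.4
```

Weight is now on the bench. I open, retreat upward and check.

Call:
apply_moves(xyz=[[0,0,0],[0,0,0],[0,0,0],[0,0,0],[0,0,0],[0,0,0],[0,0,-0.4],[0,0,-0.8],[0,0,-1],[0,0,-1],[0,0,-1],[0,0,-1],[0,0,-1],[0,0,0],[0,0,0]], delta_rot=[[0,0,0],[0,0,0],[0,0,0],[0,0,0],[0,0,0],[0,0,0],[0,0,0],[0,0,0],[0,0,0],[0,0,0],[0,0,0],[0,0,0],[0,0,0],[0,0,0],[0,0,0]], hand=[0.3,0,-0.3,-0.6,-1,-1,-1,-1,-1,-1,-1,-1,-1,-1,-1])

```text
clock: 28.25
position: [568.6, 289.6, 162.6]
ee_rot: [1.0, -0.018, 0.002, -0.002]
contact_force: [0.2, -0.2, -1.3]
gripper_width: 85.5
grasp_force: 0.0
```

Run:
```python
from h import *
q,p,s=wrist(); W=cloud(q); t=eyes.get_image("top"); w=cloud(t); sc=eyes.get_image("scene")
print(s["clock"],s["position"].round(1),s["contact_force"].round(1),s["gripper_width"])
m=(W[...,0]>600)&(W[...,0]<628)&(W[...,1]>240)&(W[...,1]<345)&(W[...,2]>8)&(W[...,2]<45); print("head",rect(W[m]),"z",np.percentile(W[m][:,2],[50,95]))
m=(W[...,0]>470)&(W[...,0]<590)&(W[...,1]>270)&(W[...,1]<310)&(W[...,2]>15)&(W[...,2]<45); print("handle z slope",np.polyfit(W[m][:,0],W[m][:,2],1)[0],np.percentile(W[m][:,2],95))
m=(w[...,0]>530)&(w[...,0]<610)&(w[...,1]>-155)&(w[...,1]<-80)&(w[...,2]>64)&(w[...,2]<74); P=w[m]; A=np.c_[P[:,:2],np.ones(len(P))]; print("piston top tilt",np.linalg.lstsq(A,P[:,2],rcond=None)[0][:2].round(3),np.median(P[:,2]))
b=cv2.resize(sc["frame"][120:420,180:440,::-1],(520,600)); a=cv2.resize(q["frame"][...,::-1],(280,210)); c=np.zeros((600,800,3),np.uint8); c[:,:520]=b; c[:210,520:]=a; cv2.imwrite("pics/fin.png",c)
```

```text
28.25 [568.6 289.6 162.6] [ 0.2 -0.2 -1.3] 85.52824536436198
head (array([614. , 289.9]), array([28. , 99.7]), 0.0) z [25.91999624 28.01449269]
handle z slope -0.012068361740149233 23.435447006491714
piston top tilt [0.001 0.004] 69.21997401104892
```

View pics/fin.png

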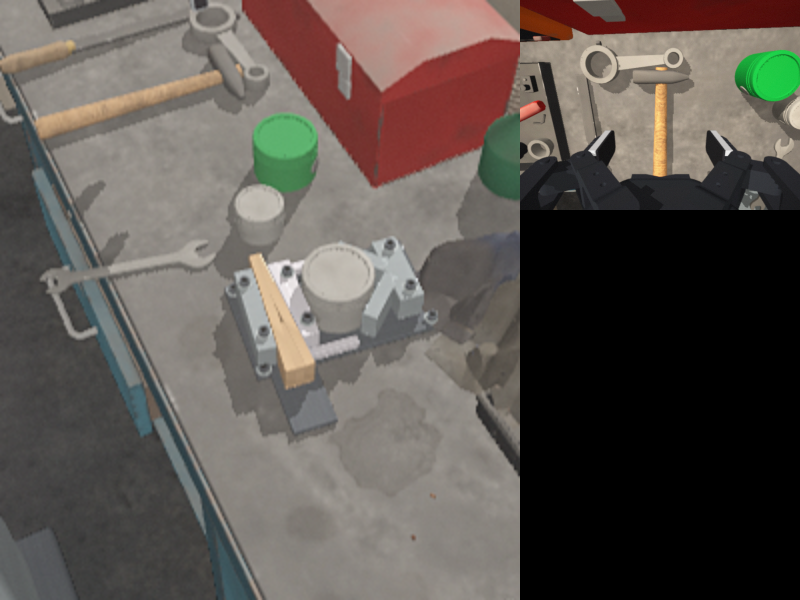

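The final view shows the wedge driven in the slot (285,320) and the piston upright against the V (338,285). The hammer lies flat on the bench (140,100), clear of both.

```bash
python3 -c "
from bench import arm
print(arm.job_done())"
```

```text
the job is handed in; nothing more can be done
None
```

I handed the job in at about 28 s of the 64 s allowed: the wedge is hammered to about 125 mm depth, where a further 25 N tap did not move it, the piston is upright against the V block, and the hammer is flat on the bench clear of everything.

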